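# Clamp a re-soled outsole under the cam-lever strap clamp

### The job

A rubber half sole has just been cemented to the leather outsole on the clamping board and must be held while it sets. Push the clamp's strap round with the outside of a finger until it lies across the half sole against its stop pin, then push the cam lever all the way down so that the pad holds the sole, and move clear. Only push, gently: do not pinch or force the clamp, do not shift or lift the sole, and leave the tin, brush and hammer where they are.

Things in the scene. Friction and masses are not known exactly. Their poses are not given: they have to be found in the camera images.
- jig: Clamping board: wooden board 340 x 300 mm, 24 mm thick, screwed to the bench. Origin: centre of its underside, on the bench top; x along the sole towards the toe, y from the sole towards the clamp post, z up. A heel cleat 10 mm high stands at its -x end. The clamp post stands at x = 60, y = 60 mm on a 75 mm square foot plate 5 mm thick.
- pivot (a point): Point on the upright axis of the clamp post at mid-height of the strap bar, 66 mm above the bench. Strap and cam lever swing together about this axis. The strap's round boss on the post is 36 mm across.
- strap_push (a point): On the strap's centre line, mid-height of the bar, 75 mm from the pivot axis towards the nose: middle of the free stretch to push on. Flat steel bar 24 mm wide, 12 mm thick, underside 60 mm above the bench, from 32 mm behind the axis to 140 mm before it (nose). At 120 mm the pad hangs below it and a spindle end stands 14 mm above it; between boss and pad nothing hangs below the bar.
- strap (a joint): Swing of the strap, rad. 0: across the sole against the stop pin (nose to the board's -y). Grows to 1.75 as it swings clear, clockwise from above (at 1.57 the nose points to the board's -x), so it is pushed anticlockwise to close. About 1.6 N at the push point turns it; it stays where left. Stop pin: 8 mm thick, 72 mm above the bench, at x = 76, y = 26 mm on the board.
- lever_pin (a point): Middle of the cam lever's level hinge pin, on the clamp post's axis, 96 mm above the bench. The pin is square to the strap: the lever moves in the upright plane through the strap's length.
- lever_push (a point): Middle of the face of the cam lever that is pushed, on a black thumb paddle 24 mm wide, 50 mm long, 10 mm thick at the lever's end: 83 mm along the lever from the hinge pin (the lever ends at 108 mm) and 7 mm off the line through the pin. Lever up: the face looks towards the strap's nose; lever down: it looks up.
- lever (a joint): Cam lever angle, rad. 0: up, 75 degrees above level, leaning away from the strap's nose, its end 200 mm above the bench. Grows to 1.26 as it is pushed over and down, away from the nose, to 3 degrees above level, on its stop. About 4 N on the paddle moves it; it stays where left. It rocks the strap's nose 5 mm down; the pad meets the sole at about 0.75 and grips fully with the lever right down.
- sole: Loose leather outsole, 270 mm long, 92 mm wide at the forepart, 5 mm thick, with a black rubber half sole 3 mm thick on its forepart, lying flat on the board, toe to the board's +x. Origin: on its underside below the centre of the half sole, where the pad comes down (top face 8 mm higher); x towards the toe, which is 80 mm on; the heel is 190 mm behind.
- tin_center (a point): Centre of a round flat aluminium polish tin, 76 mm diameter, 24 mm high, standing on the board near its robot-side corner on the clamp's side.
- brush_center (a point): Centre of a wooden shoe brush, bristles down, 162 x 52 x 48 mm, on the bench beside the sole's side of the board.
- hammer: Cobbler's hammer, 250 mm long, lying on the bench beyond the clamp's side of the board. Origin: on the bench under the middle of its length.
- bar: The strap's steel bar with its boss and pad. Origin: on the post's axis at mid-height of the bar (the same point as pivot); its -y axis runs along the bar to the nose, z up.
- pad (a point): Centre of the underside of the rubber pad (32 mm diameter, 14 mm high with its steel cap) under the strap's nose, 120 mm from the post's axis; 35 mm above the bench with the lever up.

How it is judged:
On the way, in this order (a step that is already met when the one before it is completed fails the run):
1. the strap lies across the half sole against its stop, the lever still up (value of joint strap below 0.08 rad and value of joint lever below 0.6 rad), for 0.2 s.
2. the cam lever is right down and the pad grips the sole (value of joint strap below 0.08 rad and value of joint lever above 1.18 rad and contact force between bar and sole above 6 N), for 0.2 s.
At the end, for the whole second after the job is handed in: The strap is within 0.08 rad of its stop, the cam lever within 0.08 rad of fully down, the strap's pad presses on the sole with more than 6 N and within 20 mm of the half sole's centre; the sole lies at rest within 10 mm, and tin, brush and hammer within 15 mm, of where they began (all of step 2 and horizontal distance between pad and sole below 0.02 m and linear speed of sole below 0.02 m/s and distance of sole from where it was at the start of the episode below 0.01 m and distance of each of tin_center, brush_center, hammer from where it was at the start of the episode below 0.015 m); the robot touches nothing.
It fails at once if the cam lever is pushed down before the strap lies over the sole (value of joint lever above 0.6 rad and value of joint strap above 0.15 rad).
It fails at once if the sole is shifted or lifted (distance of sole from where it was at the start of the episode above 0.01 m).
It fails at once if the tin, brush or hammer is shifted or lifted (distance of any of tin_center, brush_center, hammer from where it was at the start of the episode above 0.015 m).
It fails at once if the strap or the cam lever is pinched or forced (a pinch presses it from both sides) (contact force between the fingers and bar above 40 N or contact force between the fingers and lever above 40 N).
It also fails if it takes over 46 s, if anything falls off the work surface, if the arm or the gripper's body presses on something with over 40 N, if the wrist force passes 120 N, or if a joint passes its speed limit or range.

### The arm

A 6-joint arm with a two-finger parallel gripper is mounted at the origin on the work surface. World frame = base frame: x ahead of the robot, y to its left, z up, the work surface at z = 0. Lengths are in m, angles in rad, forces in N, time in s.
With the tool pointing down it reaches from about 0.325 to 0.775 m from the base axis. Payload 5.5 kg.
Tool frame: the origin (TCP) lies at the very end of the fingers, on their centre line; the grasp point (between the pads) lies 19 mm behind it; z points along the fingers, y is the line along which they close (so a half turn about z gives the same grasp; the last joint's range is limited). The gripper opens to 85 mm and grips with 20 to 120 N. Pads are 22 mm wide; open, the fingers measure 114 mm over their backs; the gripper's body (76 mm by 85 mm) begins 54 mm behind the grasp point. The pads swing forward as they close: fully open they stand 13 mm farther back than shut.
Start: joints at [1.247, 0.091, 1.231, -0, 1.82, -0.057], TCP at [0.158, 0.579, 0.231] pointing down, gripper open.
Joint ranges: [-2.87, 2.87], [-0.86, 2.18], [0.17, 2.46], [-1.51, 4.65], [0.06, 2.69], [-2.65, 2.65]. Speed limits (rad/s): [2.57, 2.57, 3.01, 3.14, 3.14, 3.14].

### API

Orientations are given as a rotation vector (axis times angle).
In Python, from rig import bot gives the robot as it stands. Calls block until the motion is done:
- bot.reach(position, orientation): joint-space move of the TCP to a pose.
- bot.servo_line(position, rotation=None, vel=0.15, threshold=None): straight line of the TCP; rotation=None keeps the orientation; vel is the mean speed in m/s. With threshold (N) it stops when the force on the tool has changed by that much, and returns True; else False.
- bot.set_joints(angles): joint-space move.
- bot.set_gripper(opening): finger opening in m; the grip force is fixed at half the most; returns when the fingers have stopped.
- bot.hold(seconds).
- bot.inverse_kinematics(position, orientation): joint angles nearest the present ones, or None.
- bot.sense(): the state.
- bot.get_image(name): name is "side" or "top"; returns the picture (420x560x3 uint8, red, green, blue); there is no depth.
- bot.camera_model(name): a dict with "camera_matrix" (3x3 intrinsics, pixels), "k1" (the pictures are not rectified: a ray, as slopes to the right and down, at radius r is drawn at 1 + k1 r^2 times it, then the intrinsics apply), "T" (4x4, takes a point from camera to world coordinates). Camera axes: x right, y up, looking along -z (the intrinsics and any distortion apply to the point x, -y, -z); pixel columns grow to the right and rows downward; lengths in m; the calibration is good to about 2 mm. A picture is of the moment at which its call begins. camera_model takes no time and is no camera call.
A pose or a line that the arm cannot do raises bot.MotionError and nothing moves.
- bot.finish_job(): hands the job in; it is judged then, once.
Trained networks look in the newest picture that a camera, given by its name, has taken for a name from the list of things; names that differ only in an ending like _2 or _b are one class to them, and where a whole thing is asked for, a point or a joint stands for the part that bears it (a point fixed in the world has none). Each returns a list of dicts, best first, with "conf" (0 to 1); they miss things now and then, are a little off and sometimes report something else, mostly with a low value. They report only what shows in the picture. A call takes as long as a camera call.
- bot.silhouettes(camera, query): "pixels" (420x560 bool, what is visible of it) and "extent" ([left, top, right, bottom] in pixels, round what is visible of it).
- bot.tip_of(camera, query): "location" ([column, row] in pixels: a listed point, or the origin of a listed thing).
The state is a dict: "time": time; "joints": joint angles; "dq": joint speeds; "joint_efforts": joint torques, N m; "eef_pos": TCP position; "eef_rot": TCP orientation; "ft_force": force on the tool from outside, world axes, zero at the start; "ft_torque": the same for the moment, N m; "width": finger opening in m; "grasp_force": force on a finger pad.
Only numpy, scipy, OpenCV 4.12 (cv2) and the standard library are available. Lean on these libraries where they do the work, as an engineer would, in place of code of your own. Each camera call takes 0.05 s, during which the arm holds its last target. There are 200 camera calls.

## Working session

There is one attempt and no reset: what is moved stays moved. The work goes in short steps, each a Python script; the robot and the scene stay as the last script left them, time stands still between calls to the robot, and variables do not carry over. Pictures are saved under pics/ and viewed, at most 10 in all, crops included, and the job is handed in when it is done.

```bash
ls; mkdir -p pics; cat > h.py <<'E'
import numpy as np, cv2
from rig import bot
def ray(cam,px):
    m=bot.camera_model(cam);K=np.array(m["camera_matrix"]);T=np.array(m["T"])
    u=cv2.undistortPoints(np.array([[px]],float),K,np.array([m["k1"],0,0,0,0.]))[0,0]
    return T[:3,3],T[:3,:3]@np.array([u[0],-u[1],-1.])
def atz(cam,px,z):
    o,d=ray(cam,px);return o+d*(z-o[2])/d[2]
def tri(a,b):
    A=np.zeros((3,3));B=np.zeros(3)
    for o,d in (a,b):
        d=d/np.linalg.norm(d);P=np.eye(3)-np.outer(d,d);A+=P;B+=P@o
    return np.linalg.solve(A,B)
def snap(cam,name):
    cv2.imwrite(f"pics/{name}.png",bot.get_image(cam)[:,:,::-1])
E
python3 - <<'E'
from h import *
np.set_printoptions(precision=3,suppress=True)
Z=dict(jig=0,pivot=.066,strap_push=.066,lever_pin=.096,lever_push=None,sole=.024,tin_center=.036,brush_center=.024,hammer=0,pad=.035,bar=.066)
for c in("top","side"): snap(c,c+"0"); print(c,np.array(bot.camera_model(c)["T"])[:3,3])
for q,z in Z.items():
    L={}
    for c in("top","side"):
        r=bot.tip_of(c,q)
        if r: L[c]=r[0]; print(q,c,r[0]["location"],round(r[0]["conf"],2), atz(c,r[0]["location"],z) if z is not None else "")
    if len(L)==2: print("   tri",tri(*[ray(c,L[c]["location"]) for c in L]))
s=bot.sense();print(s["time"],s["eef_rot"],s["width"])
E
```

```text
pics
top [0.382 0.04  1.257]
side [ 0.423 -0.681  0.674]
jig top [293.3, 224.3] 0.92 [0.556 0.028 0.   ]
jig side [292.9, 262.9] 0.55 [0.553 0.016 0.   ]
   tri [ 0.556  0.028 -0.011]
pivot top [262.9, 277.4] 0.21 [0.415 0.107 0.066]
pivot side [304.1, 222.0] 0.59 [0.597 0.091 0.066]
   tri [0.503 0.088 0.082]
strap_push top [287.7, 230.0] 0.62 [0.532 0.043 0.066]
strap_push side [285.8, 234.3] 0.69 [0.542 0.051 0.066]
   tri [0.536 0.043 0.073]
lever_pin top [266.8, 202.2] 0.89 [0.599 0.093 0.096]
lever_pin side [309.1, 209.4] 0.92 [0.612 0.102 0.096]
   tri [0.604 0.092 0.103]
lever_push top [259.2, 181.9] 0.85 
lever_push side [313.7, 181.3] 0.69 
   tri [0.627 0.106 0.177]
sole top [309.5, 197.3] 0.81 [ 0.623 -0.017  0.024]
tin_center top [264.7, 277.8] 0.73 [0.415 0.105 0.036]
brush_center top [372.7, 221.4] 0.84 [ 0.554 -0.18   0.024]
brush_center side [311.5, 320.1] 0.87 [ 0.554 -0.181  0.024]
   tri [ 0.555 -0.18   0.022]
hammer top [197.3, 249.6] 0.76 [0.494 0.285 0.   ]
hammer side [252.1, 205.4] 0.76 [0.478 0.286 0.   ]
   tri [0.486 0.284 0.002]
pad top [294.6, 246.1] 0.84 [0.494 0.026 0.035]
pad side [268.2, 250.6] 0.94 [0.495 0.034 0.035]
   tri [0.494 0.026 0.042]
bar top [265.8, 203.6] 0.97 [0.601 0.097 0.066]
bar side [309.1, 218.4] 0.77 [0.613 0.104 0.066]
   tri [0.606 0.096 0.071]
1.2 [ 0.418  3.114 -0.   ] 0.08560897929987109
```

```bash
python3 -c "
import cv2
a=cv2.imread('pics/top0.png')[110:330,150:430];b=cv2.imread('pics/side0.png')[110:360,170:430]
cv2.imwrite('pics/t1.png',cv2.resize(a,None,fx=2.7,fy=2.7));cv2.imwrite('pics/s1.png',cv2.resize(b,None,fx=2.3,fy=2.3))"
```

```text
(no output)
```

View pics/t1.png

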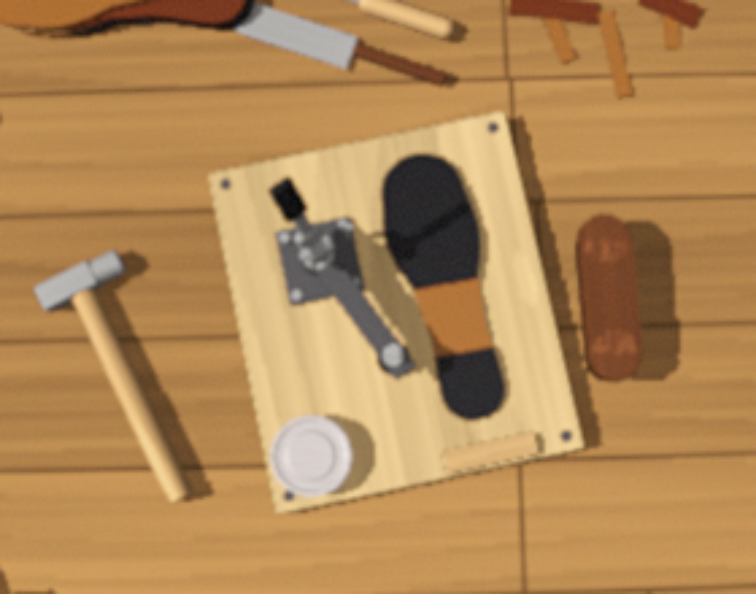

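View pics/s1.png

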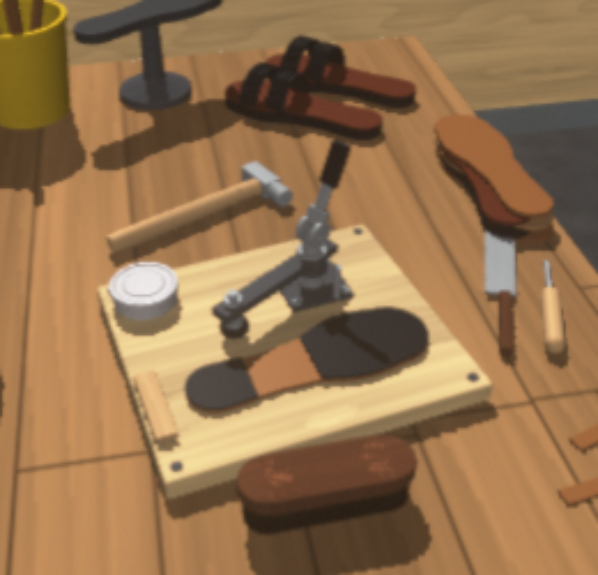

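The top view shows the strap from pivot (316,245 in the crop) to nose (395,360), with the lever up and leaning away from the nose. The tin is at (312,455), well clear of the near side of the strap. The side view agrees. Next I'll fit the board pose from its corners, close the gripper and push the strap round in an arc.

```bash
cat >> h.py <<'E'
from scipy.spatial.transform import Rotation as Rn
np.set_printoptions(precision=3,suppress=True)
px=np.array([[209,175],[508,112],[583,445],[278,510]])/2.7+[150,110]
C=np.array([atz("top",p,.024)[:2] for p in px])   # (+x+y),(+x-y),(-x-y),(-x+y)
ex=(C[0]+C[1]-C[2]-C[3]);yaw=np.arctan2(ex[1],ex[0])
ex=np.array([np.cos(yaw),np.sin(yaw),0]);ey=np.array([-ex[1],ex[0],0])
piv=(np.r_[C.mean(0),0]+.06*ex+.06*ey+np.r_[.602,.096,0])/2
def rot(y):
    z=np.array([0,0,-1.]);return Rn.from_matrix(np.c_[np.cross(y,z),y,z]).as_rotvec()
def pose(q,off,r=.08,z=.048):
    u=-np.cos(q)*ey-np.sin(q)*ex; t=np.cross([0,0,1],u)
    p=piv+r*u-off*t; p[2]=z
    return p,rot(t)
E
python3 - <<'E'
from h import *
print(C,yaw,C.mean(0),piv)
d=np.r_[.494,.026,0]-piv; q0=np.arctan2(-d@ex,-d@ey); print("strap",q0,np.linalg.norm(d))
bot.set_gripper(0.0)
p,r=pose(q0,.045,z=.14); bot.reach(p,r)
p,r=pose(q0,.045); print(bot.servo_line(p,vel=.1,threshold=8))
s=bot.sense();print(s["time"],s["eef_pos"],p,s["ft_force"],s["width"]); snap("top","top1")
a=cv2.imread("pics/top1.png")[110:330,150:430];cv2.imwrite("pics/t2.png",cv2.resize(a,None,fx=2.7,fy=2.7))
E
```

```text
[[ 0.69   0.199]
 [ 0.745 -0.098]
 [ 0.416 -0.155]
 [ 0.362  0.136]] 0.18138476013291954 [0.553 0.021] [0.602 0.093 0.   ]
strap 1.1941213386033802 0.12709115756382303
False
5.2167 [0.511 0.089 0.049] [0.51  0.089 0.048] [ 0.736  0.444 -0.104] -4.076828762245335e-05
```

View pics/t2.png

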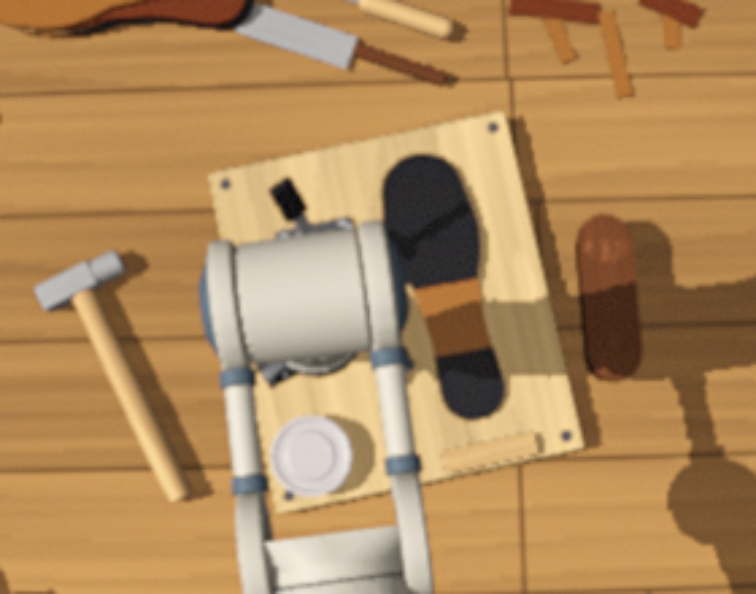

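The fingers are down beside the strap and nothing has been disturbed. Now the push.

```bash
python3 - <<'E'
from h import *
q0=1.194
for q in list(np.arange(q0,.15,-.13))+[.1,.05,0,-.05,-.1]:
    p,r=pose(q,.0265)
    hit=bot.servo_line(p,r,vel=.06,threshold=7)
    s=bot.sense();print(round(q,2),hit,s["eef_pos"],s["ft_force"],round(s["time"],2))
    if hit: break
for q in("pad","strap_push","lever_push","lever_pin"):
    for c in ("top","side"):
        if q=="pad": snap(c,c+"2")
        x=bot.tip_of(c,q)
        if x: print(q,c,x[0]["location"],round(x[0]["conf"],2),atz(c,x[0]["location"],dict(pad=.035,strap_push=.066,lever_push=.178,lever_pin=.096)[q]))
b=cv2.imread("pics/side2.png")[110:360,170:430];cv2.imwrite("pics/s2.png",cv2.resize(b,None,fx=2.3,fy=2.3))
E
```

```text
1.19 False [0.52  0.073 0.048] [ 0.49  -0.073 -0.104] 5.72
1.06 False [0.523 0.063 0.048] [-0.081  1.034  0.228] 6.06
0.93 False [0.528 0.053 0.048] [-0.375  0.67  -0.271] 6.39
0.8 False [0.534 0.044 0.048] [-0.166  0.013 -0.538] 6.72
0.67 False [0.541 0.036 0.048] [-0.281 -0.223 -0.616] 7.06
0.54 False [0.549 0.028 0.048] [ 0.437 -0.261  0.051] 7.39
0.41 False [0.557 0.022 0.048] [0.098 0.819 0.371] 7.72
0.28 False [0.567 0.017 0.048] [-0.725  0.116 -0.306] 8.06
0.15 False [0.577 0.013 0.048] [ 0.238 -0.379  0.437] 8.39
0.1 False [0.582 0.012 0.048] [-0.259  0.6   -0.023] 8.64
0.05 False [0.586 0.011 0.048] [ 0.57  -0.484 -0.582] 8.89
0 False [0.59  0.01  0.048] [-4.178  0.719 -0.025] 9.14
-0.05 False [0.591 0.009 0.047] [-15.997  -0.424   5.604] 9.39
-0.1 False [0.592 0.009 0.047] [-27.483  -1.563   9.485] 9.64
pad top [294.6, 221.1] 0.5 [0.559 0.024 0.035]
pad side [314.0, 240.8] 0.17 [0.614 0.049 0.035]
strap_push top [299.0, 198.3] 0.61 [0.613 0.012 0.066]
strap_push side [316.1, 240.5] 0.93 [0.61  0.014 0.066]
lever_push top [251.1, 195.2] 0.82 [0.601 0.125 0.178]
lever_pin top [266.3, 198.7] 0.94 [0.608 0.094 0.096]
```

View pics/s2.png

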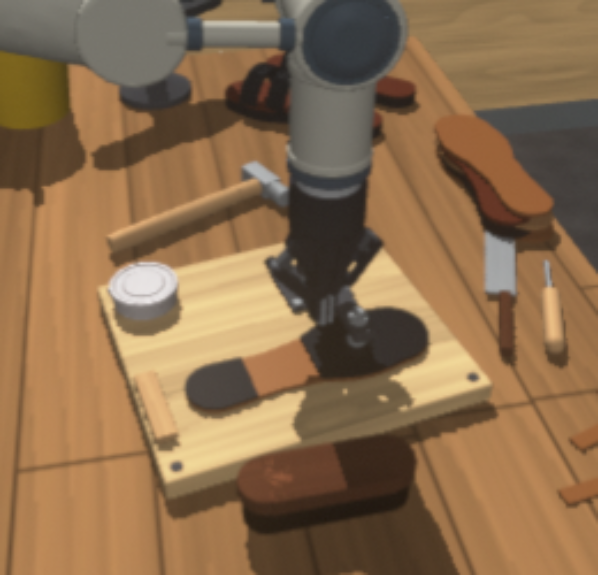

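The strap is against its stop: force rose to 27 N at the commanded zero angle, and the side view shows it lying across the half sole. I'll back off, raise, then take the lever down by following its arc with the fingertip edge, guarding on force.

```bash
cat >> h.py <<'E'
def lev(q,off=.007,r=.083):
    e=np.radians(75)-q
    a=r*np.cos(e)-off*np.sin(e); z=.096+r*np.sin(e)+off*np.cos(e)
    p=piv+(a-.0145)*ey; p[2]=z; return p
E
python3 - <<'E'
from h import *
p,_=pose(0,.075); bot.servo_line(p,vel=.1)
p[2]=.15; bot.servo_line(p,vel=.2)
snap("top","top3"); x=bot.tip_of("top","pad"); y=bot.tip_of("top","lever_pin")
if x and y:
    d=atz("top",x[0]["location"],.035)-atz("top",y[0]["location"],.096); print("strap q",np.arctan2(-d@ex,-d@ey),np.linalg.norm(d[:2]),x[0]["conf"])
p[2]=.26; bot.servo_line(p,vel=.2)
p=lev(0)-.03*ey; p[2]=.26; r=rot(ey); print(bot.inverse_kinematics(p,r),bot.inverse_kinematics(p,rot(-ey)))
bot.reach(p,r); p[2]=lev(0)[2]; bot.servo_line(p,vel=.15,threshold=8)
s=bot.sense();print(s["time"],s["eef_pos"],p,s["ft_force"])
snap("side","side3");b=cv2.imread("pics/side3.png")[60:310,170:430];cv2.imwrite("pics/s3.png",cv2.resize(b,None,fx=2.3,fy=2.3))
E
```

```text
[ 0.049  0.128  1.14   0.     1.873 -1.703] [0.049 0.128 1.14  0.    1.873 1.439]
14.3 [0.607 0.064 0.179] [0.607 0.064 0.178] [-0.549 -0.089  1.03 ]
```

View pics/s3.png

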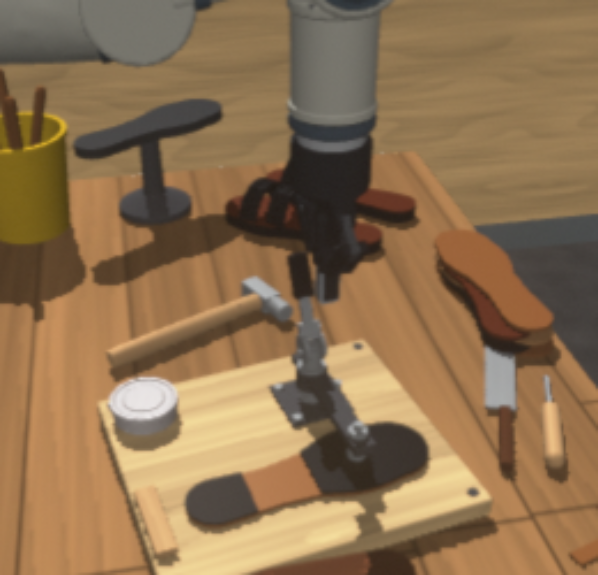

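```bash
python3 - <<'E'
from h import *
for c,q in (("side","lever_push"),("side","lever_pin"),("side","strap_push"),("side","pad")):
    snap(c,"z") if q=="lever_push" else 0
    x=bot.tip_of(c,q)
    if x: print(q,x[0]["location"],round(x[0]["conf"],2))
m=bot.camera_model("side");T=np.linalg.inv(np.array(m["T"]));K=np.array(m["camera_matrix"])
def proj(p):
    v=T[:3,:3]@p+T[:3,3];v=np.array([v[0],-v[1],-v[2]]);
    return cv2.projectPoints(v.reshape(1,3),np.zeros(3),np.zeros(3),K,np.array([m["k1"],0,0,0,0.]))[0].ravel()
z=np.array([0,0,1.])
print("push +7",proj(lev(0)+.0145*ey),"-7",proj(lev(0,-.007)+.0145*ey),"tcp",proj(bot.sense()["eef_pos"]),"pin",proj(piv+.096*z),"sp",proj(piv+.066*z-.075*ey),"pad",proj(piv+.035*z-.12*ey))
E
```

```text
lever_push [300.0, 176.8] 0.75
lever_pin [306.1, 213.9] 0.98
strap_push [315.9, 243.0] 0.73
pad [322.9, 259.8] 0.77
push +7 [304.247 181.291] -7 [302.131 179.879] tcp [311.67  190.118] pin [306.068 211.807] sp [317.834 238.718] pad [325.157 260.063]
```

```bash
python3 - <<'E'
from h import *
for q in list(np.arange(0,1.27,.105))+[1.30,1.34,1.38,1.42,1.46]:
    p=lev(q)-.002*ex
    bot.servo_line(p,vel=.06)
    s=bot.sense();f=s["ft_force"];print(round(q,2),s["eef_pos"],f,round(s["time"],2))
    if np.linalg.norm(f)>22: break
snap("side","side4")
for k in("lever_push","lever_pin"):
    x=bot.tip_of("side",k); print(k,x[0]["location"] if x else None)
b=cv2.imread("pics/side4.png")[60:310,170:430];cv2.imwrite("pics/s4.png",cv2.resize(b,None,fx=2.3,fy=2.3))
E
```

```text
0.0 [0.6   0.093 0.178] [-0.237  0.172 -0.109] 15.25
0.1 [0.598 0.102 0.176] [ 0.409 -0.692  0.347] 15.54
0.21 [0.597 0.11  0.173] [ 0.381 -0.604  0.267] 15.83
0.32 [0.595 0.118 0.169] [-0.     0.527 -0.327] 16.12
0.42 [0.594 0.125 0.165] [-0.576 -0.233  0.207] 16.42
0.52 [0.593 0.132 0.159] [-0.313  0.077  0.374] 16.71
0.63 [0.591 0.138 0.153] [ 0.982 -0.031  0.238] 17.0
0.74 [0.59  0.144 0.146] [-1.377 -0.606  0.284] 17.29
0.84 [0.589 0.149 0.139] [-0.199 -0.732  0.131] 17.58
0.94 [0.589 0.153 0.131] [ 0.082  0.183 -0.528] 17.88
1.05 [0.588 0.156 0.123] [-0.282  0.209 -0.378] 18.17
1.16 [0.588 0.158 0.115] [ 0.035  0.125 -0.018] 18.46
1.26 [0.587 0.16  0.107] [-0.086 -0.    -0.081] 18.75
1.3 [0.588 0.16  0.105] [-2.323 -1.158  7.437] 19.0
1.34 [0.588 0.16  0.104] [-4.058 -0.941 15.123] 19.25
1.38 [0.589 0.161 0.103] [-7.912 -2.052 22.866] 19.5
lever_push [291.5, 190.5]
lever_pin [304.0, 209.2]
```

View pics/s4.png

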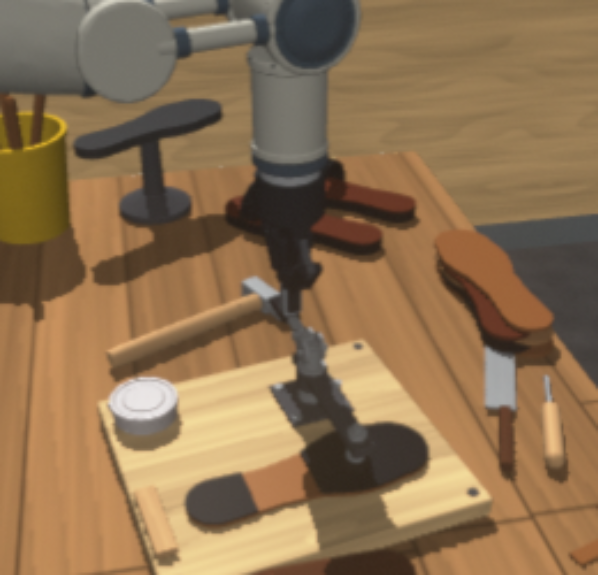

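A force step right at the commanded 1.26 rad says the lever is on its stop, and the side view shows the finger pressing the paddle down. I'll move clear and check from above.

```bash
python3 - <<'E'
from h import *
bot.hold(.3)
p=bot.sense()["eef_pos"].copy() if hasattr(bot.sense()["eef_pos"],"copy") else np.array(bot.sense()["eef_pos"])
p=np.array(p);p[2]=.25;bot.servo_line(p,vel=.12)
bot.reach([.30,.45,.25],rot(ey)); bot.hold(.3)
for c in("top","side"):
    snap(c,c+"5")
    for k in("pad","lever_push","lever_pin","sole","tin_center","brush_center","hammer"):
        x=bot.tip_of(c,k); print(c,k,x[0]["location"] if x else None)
a=cv2.imread("pics/top5.png")[110:310,190:390];b=cv2.imread("pics/side5.png")[140:340,190:390]
cv2.imwrite("pics/f5.png",cv2.resize(np.hstack([a,b]),None,fx=2,fy=2)); print(bot.sense()["time"])
E
```

```text
top pad [312.8, 196.7]
top lever_push [233.3, 207.1]
top lever_pin [269.3, 200.8]
top sole [311.0, 194.1]
top tin_center [261.0, 279.3]
top brush_center [372.8, 220.5]
top hammer [199.2, 252.9]
side pad [324.5, 260.9]
side lever_push [290.4, 192.1]
side lever_pin [305.4, 211.4]
side sole [324.7, 262.0]
side tin_center [234.6, 236.7]
side brush_center [310.5, 319.3]
side hammer [252.7, 205.1]
23.9917
```

View pics/f5.png

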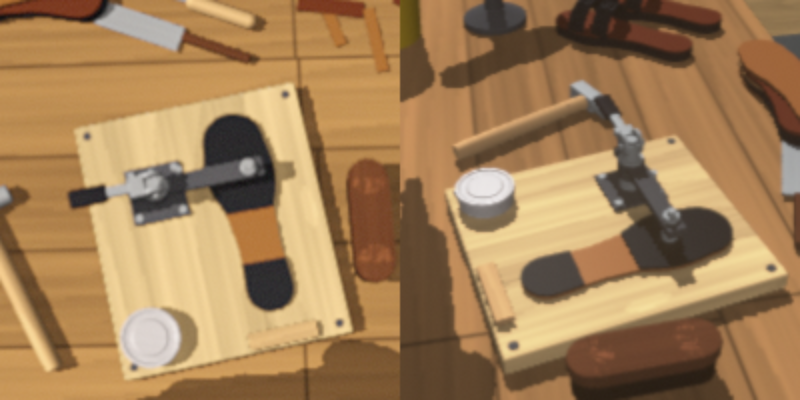

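```bash
python3 - <<'E'
from h import *
m=bot.camera_model("side");T=np.linalg.inv(np.array(m["T"]));K=np.array(m["camera_matrix"])
for q in(1.0,1.15,1.26):
    v=T[:3,:3]@(lev(q)+.0145*ey)+T[:3,3]
    print(q,cv2.projectPoints(np.array([[v[0],-v[1],-v[2]]]),np.zeros(3),np.zeros(3),K,np.array([m["k1"],0,0,0,0.]))[0].ravel())
print(bot.finish_job())
E
```

```text
1.0 [294.962 186.034]
1.15 [294.433 189.083]
1.26 [294.207 191.594]
the job is handed in; nothing more can be done
None
```

The job is handed in at about 24 s of the 46 s allowed. The strap lies across the half sole against its stop, the lever is down on its stop, and the arm is clear. The sole, tin, brush and hammer look unmoved in the last pictures. The pad's grip force was never measured, and the judge returned no verdict.

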